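Lock a burnt biscuit away in the reject drawer

ROBOT

A 6-joint arm with a two-finger parallel gripper is mounted at the origin on the work surface. World frame = base frame: x ahead of the robot, y to its left, z up, the work surface at z = 0. Lengths are in m, angles in rad, forces in N, time in s.
With the tool pointing down it reaches from about 0.4 to 0.925 m from the base axis. Payload 12.5 kg.
Tool frame: the origin (TCP) lies between the finger pads, 19 mm behind the fingertips; this is the grasp point; z points along the fingers, y is the line along which they close (so a half turn about z gives the same grasp; the last joint's range is limited). The gripper opens to 95 mm and grips with 3 to 60 N. Pads are 20 mm wide; open, the fingers measure 119 mm over their backs; the gripper's body (75 mm by 180 mm) begins 59 mm behind the grasp point.
Start: joints at [1.092, 0.491, 1.559, -0, 1.092, -0.106], TCP at [0.228, 0.582, 0.233] pointing down, gripper open.
Joint ranges: [-3.1, 3.1], [-0.84, 2.19], [0.05, 2.79], [-1.13, 4.28], [0.06, 2.93], [-2.69, 2.69]. Speed limits (rad/s): [2.22, 2.22, 2.79, 3.14, 3.14, 3.14].

INTERFACE

Orientations are given as a 3x3 rotation matrix whose columns are the frame's x, y, z axes.
In Python, from workcell import * gives the robot as it stands. The module is installed in compiled form; this text tells all that it offers.
- The arm moves only by the tool send_rows, never from a script. Its argument "motion" is a list that holds one entry, the list of rows, each a list of 5 numbers: the shift along the tool's x, y, z in units of 40 mm (1.0 is 40 mm), then the turn about the tool's z in degrees, then the closure, from -1 (fully open) to 1 (shut). In form: [[[x, y, z, spin, hand], ...]]. A call has 1 to 5 rows; each row is the pose to reach, as a shift and turn from the pose commanded when the call began, along the tool's axes at that moment; what a row does not reach only later rows make up. A row lasts 1/10 s, in which the tool goes at most 50 mm and 8.59 degrees, less where a joint would pass 70% of its speed; a pose out of reach is approached as far as the arm can. A call with a gripper value outside its range is refused whole. The fingers move at their own pace and stop on an object; "grip_force" is the grip in N (left out, the last holds). Time passes only in rows, so rows that repeat a pose let the fingers close. It gives the time, the measured TCP pose, the force, the opening and the grip force at its end, in the units of the state.
- sense(): the state, without advancing time (a new reading comes with each control period).
- read_camera(name): name is "scene" or "top" or "wrist"; returns (picture, depth): 420x560x3 uint8, red, green, blue; 420x560 float32, m along the optical axis (not along the pixel's ray), 0 where there is no reading.
- camera_params(name): a dict with "fov_y" (degrees; the focal length in pixels is half the picture's height over the tangent of half this angle, whatever the lens; pixels are square), "cx", "cy" (the principal point, pixels), "dist" ([k1, k2, p1, p2, k3] as OpenCV has them; the pictures are not rectified), "position" and "orientation" of the camera in the world. Camera axes: x right, y up, looking along -z (the intrinsics and any distortion apply to the point x, -y, -z); pixel columns grow to the right and rows downward; lengths in m; the calibration is good to about 2 mm. A picture is of the moment at which its call begins: read the wrist's pose just before it. camera_params takes no time and is no camera call; for the wrist camera it gives the pose at the moment of the call.
- job_done(): hands the job in; it is judged then, once.
The state is a dict: "time": time; "qpos": joint angles; "dq": joint speeds; "joint_efforts": joint torques, N m; "eef_pos": TCP position; "orientation": TCP orientation; "ft_force": force on the tool from outside, world axes, zero at the start; "moment": the same for the moment, N m; "gripper_width": finger opening in m; "gripper_force": force on a finger pad.
Only numpy, scipy, OpenCV 4.12 (cv2) and the standard library are available. Lean on these libraries where they do the work, as an engineer would, in place of code of your own. Each camera call takes 0.05 s, during which the arm holds its last target. There are 200 camera calls.

TASK

Take the burnt, dark biscuit off the inspection board and put it in the blue reject drawer. Then lift the drawer's latch bar by its red tab so that it clears the yellow keeper, push the drawer fully shut and let the bar drop right down into the keeper's notch. Leave the good biscuits, the bottle and the spatula where they are.

Things in the scene. Friction and masses are not known exactly. Their poses are not given: they have to be found in the camera images.
- unit: Steel reject box fixed to the table, 200 deep (x) by 218 wide (y) by 75 mm high; the blue drawer slides out of its front along -x. Origin: on the table under the middle of its front edge; x points into the box (away from the robot), y to its left, z up. A lamp post, 28 mm square, stands at its right: x = 90, y = -160 mm.
- lamp (a point): Middle of the underside of the white lamp bar across the box (60 mm in x, 300 mm in y, 55 mm high; underside 300 mm above the table, front face 50 mm behind the box's front). With the drawer shut it stands over the red tab: a tool pointing straight down does not fit there, one leaning back 35 to 40 degrees (fingers forward and down, along the box's x) does.
- drawer (a joint): How far the blue drawer is out, in m: 0 is fully shut (end stop), at most 0.145. It slides with about 1.5 N of friction and stays where left. Inside it is about 180 mm long and 184 mm wide, with walls 47 mm above its floor; its front plate is 12 mm thick, its top 81 mm above the table.
- latch (a joint): Angle of the latch bar in rad: 0 is level, its lowest position (end stop); it grows to at most 0.7 as its far end is lifted, and falls back by its weight (150 g). The end tooth reaches 26 mm below the pivot. With the bar level the tooth strikes the keeper and stops the drawer about 28 mm short of shut; lifted 0.2 rad or more it passes over.
- pivot (a point): Pivot of the latch bar, carried by the drawer's front plate and moving with it: in the unit's frame x = -6 mm minus the drawer opening, y = +70 mm, z = 105 mm. The steel bar, 10 mm wide and 12 mm high, runs from here 128 mm along the unit's +x, and its tooth takes the last 12 mm. It turns in the unit's x-z plane.
- tab (a point): Grip point on the red upright tab on the latch bar: tab 24 mm long (along the bar), 12 mm thick (across it), top 52 mm above the pivot when level. The point is 85 mm from the pivot along the bar and 35 mm above the bar's middle line; its x runs along the bar, y across. Grip it with the fingers closing along y.
- notch (a point): Middle of the yellow keeper's notch at the height of the keeper's top, on top of the box (96 mm above the table; 116 mm behind the box's front edge, at y = +70 mm). The notch is 20 mm long (x), between a 12 mm thick lip in front and an 8 mm back plate, both 30 mm wide, 21 mm high. With the drawer shut the tooth hangs over the notch's middle.
- drawer_floor (a point): Point on the top of the drawer's floor, 55 mm behind the inner face of the drawer's front plate and 25 mm right (-y) of the drawer's centre line; moves with the drawer; axes as the unit's. The drawer's inside reaches from -55 to +125 mm in x and -67 to +117 mm in y from here. A good spot to put the biscuit; the drawer starts open enough for it to be free from above.
- board: White inspection board, fixed, 280 x 130 x 8 mm thick. Origin: centre of its underside. The three biscuits lie on it in a row along its x.
- burnt: The burnt biscuit: nearly black, 64 mm long (x), 34 mm wide (y), 16 mm thick, round ends, about 30 g, rigid. Origin: centre of its underside.
- good1: A good biscuit, golden with brown chips, same size and origin. Leave it.
- good2: Another good biscuit, the same. Leave it.
- bottle: Clear bottle with blue cap, 56 mm across, 150 mm high, standing. Origin: centre of its underside. Leave it.
- spatula: Red-handled spatula 250 mm long lying on the table along its x. Leave it.

How it is judged:
By the outcome, as a careful person would: the job done as asked, in the order asked, and still so for the second after the job is handed in, with the robot touching nothing.
It also fails if it takes over 48 s, if anything falls off the work surface, if the arm or the gripper's body presses on something with over 40 N, if the wrist force passes 120 N, or if a joint passes its speed limit or range.

## Working session

There is one attempt and no reset: what is moved stays moved. The work goes in short steps, Python scripts to look and compute and a tool call to move; the robot and the scene stay as the last step left them, time stands still between calls to the robot, and variables do not carry over. Pictures are saved under pics/ and viewed, at most 10 in all, crops included, and the job is handed in when it is done.

Besides the shell and the picture viewer there is one more tool, called as name(argument=value, ...), one argument or row to a line, values as JSON. send_rows: Moves the arm, as the interface text tells. Its arguments: {"type":"object","properties":{"motion":{"type":"array","items":{"type":"array","items":{"type":"array","items":{"type":"number"}}}},"grip_force":{"type":"number"}},"required":["motion"]}

```bash
mkdir -p pics
cat > h.py <<'E'
from workcell import *
import numpy as np, cv2
def save(n,img): cv2.imwrite('pics/'+n+'.png',img[:,:,::-1])
def K(p):
    f=210/np.tan(np.radians(p['fov_y'])/2); return np.array([[f,0,p['cx']],[0,f,p['cy']],[0,0,1.]])
def cloud(p,d):
    v,u=np.mgrid[0:420,0:560]; uv=np.stack([u,v],-1).reshape(-1,1,2).astype(np.float64)
    n=cv2.undistortPoints(uv,K(p),np.array(p['dist'],float)).reshape(420,560,2)
    c=np.stack([n[...,0]*d,-n[...,1]*d,-d],-1)
    w=c@np.array(p['orientation']).T+np.array(p['position']); w[d<=0]=np.nan
    return w
def look(name):
    p=camera_params(name); i,d=read_camera(name); return i,d,p,cloud(p,d)
E
python3 - <<'E'
from h import *
for n in ['top','scene']:
    i,d,p,w=look(n); save(n+'0',i); np.savez('/tmp/'+n,i=i,w=w); print(n,{k:np.round(v,3).tolist() for k,v in p.items()})
print(sense())
E
```

```text
top {'fov_y': 55.2, 'cx': 279.791, 'cy': 213.755, 'dist': [-0.027, 0.0, 0.0, 0.0, 0.0], 'position': [0.48, 0.132, 0.987], 'orientation': [[0.012, 0.991, -0.131], [-1.0, 0.009, -0.023], [-0.021, 0.131, 0.991]]}
scene {'fov_y': 44.489, 'cx': 276.002, 'cy': 218.095, 'dist': [-0.119, 0.0, 0.0, 0.0, 0.0], 'position': [1.322, 0.284, 0.883], 'orientation': [[-0.172, -0.665, 0.727], [0.985, -0.104, 0.138], [-0.016, 0.739, 0.673]]}
{'time': 0.1, 'qpos': array([ 1.09236198e+00,  4.91515989e-01,  1.55938595e+00,  1.11141653e-05,
        1.09169716e+00, -1.05603697e-01]), 'dq': array([ 0.00014816, -0.00127664, -0.00181509, -0.00063972, -0.00111642,
        0.00135035]), 'joint_efforts': array([ 3.10821051e-03, -6.13619184e+01, -2.58603841e+01,  6.94082910e-02,
        4.70470986e-02, -7.34732134e-05]), 'eef_pos': array([0.22754729, 0.58189822, 0.23291067]), 'orientation': array([[-9.31298111e-01,  3.64257608e-01, -4.72114179e-04],
       [ 3.64257896e-01,  9.31297694e-01, -8.88900667e-04],
       [ 1.15890015e-04, -9.99802830e-04, -9.99999493e-01]]), 'ft_force': array([ 0.06792694,  0.53929702, -0.4842485 ]), 'moment': array([ 0.00607588,  0.05528305, -0.01317281]), 'gripper_force': 0.0, 'gripper_width': 0.09522754430783363}
```

View pics/top0.png

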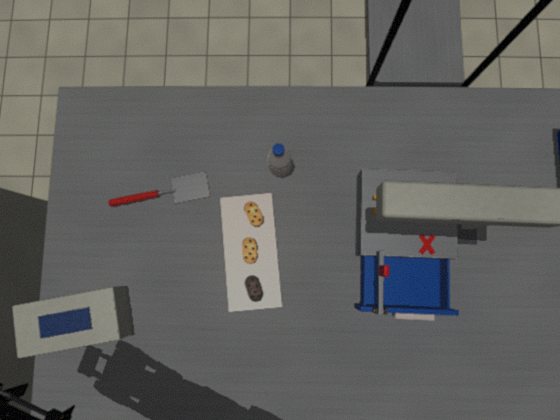

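View pics/scene0.png

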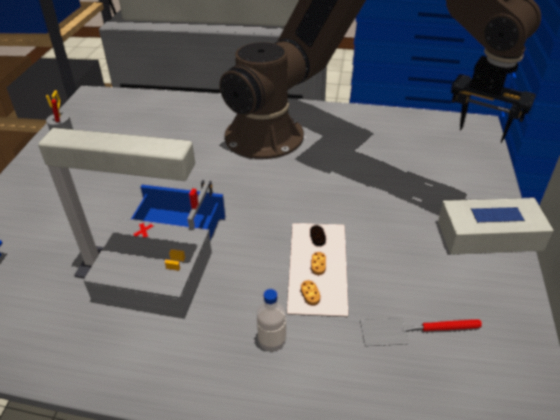

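The top view shows the burnt biscuit at (254,288), the tab at (384,271), the box at about (360–457,170–257) with its drawer out below it, and the lamp bar at (380–560,185–222). The scene view agrees. Next I measure these.

Run:
```python
from h import *
def rect(P):
    r=cv2.minAreaRect((P[:,:2]*1000).astype(np.float32)); return np.round(r[0],1),np.round(r[1],1),round(r[2],1)
for n in ['top','scene']:
    z=np.load(f'/tmp/{n}.npz'); i=z['i'].astype(int); w=z['w']; R,G,B=i[...,0],i[...,1],i[...,2]; Z=w[...,2]; X=w[...,0];Y=w[...,1]
    print('==',n,'table z',np.nanmedian(Z[250:300,80:120]) if n=='top' else '')
    ws=(X>0.2)&(X<0.9)
    def rep(name,m):
        m=m.astype(np.uint8); k,l,s,c=cv2.connectedComponentsWithStats(m)
        for j in range(1,k):
            if s[j,4]>25:
                P=w[l==j]; print(name,s[j].tolist(),'rect',*rect(P),'med',np.round(np.median(P,0),4),'z5-95',np.round(np.percentile(P[:,2],[5,95]),3))
    rep('dark',(R+G+B<150)&(Z>0.015)&(Z<0.035)&ws&(Y>-.05)&(Y<.3))
    rep('red',(R>150)&(G<70)&(B<70)&(Z>0.06)&ws)
    rep('yellow',(R>140)&(G>90)&(B<60)&(Z>0.06)&ws)
    rep('bluefront',(B>R+40)&(Z>0.07)&(Z<0.09)&ws&(Y<0.1))
    rep('bluefloor',(B>R+40)&(Z<0.05)&ws&(Y<0.1))
    rep('boxtop',(abs(Z-.075)<.006)&ws&(Y<0.1)&(abs(R-B)<30))
    rep('bar',(abs(Z-.111)<.006)&ws&(Y<0.1))
    rep('lamp',(Z>.33)&(Z<0.37)&(X>0.3)&(X<.9)&(Y<.1))
    rep('board',(abs(Z-.008)<.004)&(R>170)&(B>160)&ws)
    rep('bottle',(Z>.03)&(Z<.2)&ws&(Y>0.05)&(Y<.25))
```

```text
== top table z 2.6566036287811734e-05
dark [360, 256, 3, 48, 65] rect [452.8 -39.6] [  1.3 110.7] 88.4 med [ 0.4634 -0.0398  0.0258] z5-95 [0.019 0.034]
bluefront [359, 306, 14, 6, 75] rect [391.  -39.2] [11.3 27.8] 0.1 med [ 0.3919 -0.0398  0.0806] z5-95 [0.077 0.083]
bluefront [385, 307, 74, 8, 374] rect [ 387.3 -162.2] [161.4  11.2] 88.0 med [ 0.3876 -0.1628  0.0806] z5-95 [0.077 0.083]
bluefloor [558, 131, 2, 20, 27] rect [ 799.5 -539.4] [47.1  5.5] 1.9 med [ 0.8045 -0.541   0.0166] z5-95 [0.013 0.021]
bluefloor [366, 256, 11, 49, 445] rect [452.2 -66.5] [ 27.  113.2] 86.4 med [ 0.449  -0.0644  0.0118] z5-95 [0.009 0.015]
bluefloor [383, 257, 59, 51, 2702] rect [ 449.3 -162.8] [136.4 114. ] 87.8 med [ 0.4471 -0.1655  0.0119] z5-95 [0.009 0.015]
boxtop [360, 168, 97, 91, 4791] rect [ 607.5 -141.2] [218.7 201.8] 88.1 med [ 0.5689 -0.1202  0.0748] z5-95 [0.072 0.077]
bar [378, 251, 6, 15, 72] rect [501.6 -67.7] [ 9.9 30.5] 88.5 med [ 0.5016 -0.0678  0.1105] z5-95 [0.108 0.113]
bar [374, 276, 13, 38, 219] rect [423.  -67.9] [22.6 79.3] 81.9 med [ 0.4208 -0.065   0.1106] z5-95 [0.107 
[... 1548 characters left out ...]
78]
boxtop [76, 237, 18, 11, 69] rect [ 601.7 -294.2] [20.7 37.4] 40.8 med [ 0.6061 -0.2892  0.0748] z5-95 [0.07  0.081]
bar [188, 180, 25, 42, 202] rect [454.5 -67.4] [ 25.5 136.7] 84.3 med [ 0.4427 -0.0627  0.1104] z5-95 [0.106 0.115]
bar [73, 226, 17, 12, 70] rect [ 602.2 -293. ] [24.  36.8] 32.3 med [ 0.6063 -0.2874  0.111 ] z5-95 [0.106 0.116]
lamp [38, 128, 156, 42, 4197] rect [ 589.5 -163.2] [300.   65.2] 87.9 med [ 0.6075 -0.1492  0.3541] z5-95 [0.333 0.357]
board [287, 223, 61, 93, 3863] rect [519.3 227.5] [284.1 131.9] 5.9 med [0.5444 0.2413 0.0081] z5-95 [0.005 0.011]
bottle [257, 288, 29, 57, 1220] rect [742.  160.6] [46.3 54.9] 16.0 med [0.7506 0.1621 0.0961] z5-95 [0.037 0.151]
```

```bash
cat >> h.py <<'E'
U0=np.array([.5086,-.1375,0]); YAW=np.radians(-2.0)
def setU(c,yaw):
    global U0,YAW; U0=np.array([*c,0.]);YAW=yaw
def RU(): c,s=np.cos(YAW),np.sin(YAW); return np.array([[c,-s,0],[s,c,0],[0,0,1.]])
def u2w(p): return U0+RU()@np.array(p,float)
def w2u(p): return (np.asarray(p)-U0)@RU()
def plan(t,yaw=None):
    s=sense(); R=s['orientation']; d=R.T@(np.array(t)-s['eef_pos'])/.04
    sp=None
    if yaw is not None: # yaw: world angle of tool y wanted (deg, mod 180)
        a=np.degrees(np.arctan2(R[1,1],R[0,1])); sp=-((yaw-a+90)%180-90)
    print('shift',np.round(d,3),'spin',sp,'tcp',np.round(s['eef_pos'],4),'q6',round(s['qpos'][5],2),'t',round(s['time'],2),'f',np.round(s['ft_force'],1),'w',round(s['gripper_width'],4))
E
python3 - <<'E'
from h import *
z=np.load('/tmp/top.npz'); i=z['i'].astype(int); w=z['w']; Z=w[...,2]
m=((Z>.0185)&(Z<.03)&(w[...,1]>.15)&(w[...,1]<.3)&(w[...,0]>.35)&(w[...,0]<.7)).astype(np.uint8)
k,l,s,c=cv2.connectedComponentsWithStats(m)
for j in range(1,k):
    if s[j,4]>60:
        P=w[l==j]; r=cv2.minAreaRect((P[:,:2]*1000).astype(np.float32)); e,v=np.linalg.eigh(np.cov(P[:,:2].T)); print(s[j],np.round(r[0],1),np.round(r[1],1),r[2],'pca',np.degrees(np.arctan2(v[1,1],v[0,1])),'mean',P.mean(0),i[l==j].mean())
R,G,B=i[...,0],i[...,1],i[...,2]
for nm,m in [('red',(R>120)&(G<70)&(B<70)&(Z>.09)&(Z<.17)),('yel',(R>130)&(G>90)&(B<70)&(Z>.07)&(Z<.11)&(w[...,1]<.0)),('handle',(w[...,0]<.385)&(w[...,0]>.3)&(w[...,1]<0)&(w[...,1]>-.3)&(Z>.015))]:
    P=w[m]; print(nm,len(P)); 
    if len(P)>3: r=cv2.minAreaRect((P[:,:2]*1000).astype(np.float32)); print(r,np.median(P,0),np.percentile(w2u(P),[3,97],axis=0).round(4))
wp=camera_params('wrist'); s=sense(); print('wristcam in tool',s['orientation'].T@(np.array(wp['position'])-s['eef_pos']))
plan([.436,.217,.12],90+8)
E
```

```text
[244 201  19  25 323] [608.2 219.3] [62.2 33.6] 27.3366641998291 pca -152.80580930454485 mean [0.60808649 0.21931267 0.02356712] 115.37564499484004
[242 237  15  27 332] [519.5 226.9] [62.4 34.1] 2.164536476135254 pca -173.97553119798155 mean [0.51961352 0.2270344  0.02360083] 119.105421686747
[244 275  19  27 347] [429.4 215.1] [63.1 34.3] 20.968595504760742 pca -162.20103557350953 mean [0.42949919 0.21521495 0.02382256] 66.06243996157541
red 45
((475.1992492675781, -67.30620574951172), (18.259265899658203, 8.552783012390137), 0.17580662667751312) [ 0.47619034 -0.06684208  0.15636946] [[-0.045   0.065   0.154 ]
 [-0.0267  0.0734  0.1587]]
yel 5
((640.0851440429688, -59.47624969482422), (2.089836597442627, 4.965334892272949), 83.5870132446289) [ 0.63946063 -0.0599067   0.09646237] [[0.1262 0.0814 0.0959]
 [0.1308 0.0836 0.0997]]
handle 386
((374.5733642578125, -148.20401000976562), (189.0646514892578, 20.84288215637207), 89.9958724975586) [ 0.37563953 -0.15990233  0.05593032] [[-0.1424 -0.1012  0.0521]
 [-0.1224  0.0314  0.0833]]
wristcam in tool [ 0.0786178   0.00079057 -0.15031718]
shift [-8.177 -6.595  2.828] spin -29.361912978170437 tcp [0.2275 0.5819 0.2329] q6 -0.11 t 0.1 f [ 0.1  0.5 -0.5] w 0.0952
```

Run:
```python
from h import *
plan([.430,.2153,.13],109)
```

```text
shift [-8.052 -6.689  2.579] spin -40.36191297817044 tcp [0.2275 0.5819 0.2329] q6 -0.11 t 0.1 f [ 0.1  0.5 -0.5] w 0.0952
```

send_rows(
  motion=[
    [[-0.8,-0.66,0,-8,-1],[-1.7,-1.4,0,-16,-1],[-2.6,-2.1,0,-24,-1],[-3.5,-2.8,0,-32,-1],[-4.4,-3.6,0,-40.4,-1]],
  ],
  grip_force=12,
)

```text
time: 0.6
eef_pos: [0.3383, 0.3853, 0.2333]
orientation: [[-0.947, -0.322, -0.0], [-0.322, 0.947, -0.0], [0.0, -0.0, -1.0]]
ft_force: [0.8, 0.7, 0.6]
gripper_width: 0.0946
gripper_force: 0.0
```

Run:
```python
from h import *
plan([.430,.2153,.13],109)
```

```text
shift [-0.8   -4.761  2.582] spin -0.20157570983135997 tcp [0.3383 0.3853 0.2333] q6 -1.18 t 0.6 f [0.8 0.7 0.6] w 0.0946
```

send_rows(
  motion=[
    [[-0.2,-1.2,0.4,0,-1],[-0.4,-2.4,1.0,0,-1],[-0.6,-3.5,1.7,0,-1],[-0.8,-4.6,2.4,0,-1],[-0.8,-4.75,2.6,0,-1]],
  ],
)

```text
time: 1.1
eef_pos: [0.429, 0.214, 0.1277]
orientation: [[-0.949, -0.314, -0.002], [-0.314, 0.949, -0.001], [0.002, -0.0, -1.0]]
ft_force: [0.1, 0.7, 0.6]
gripper_width: 0.0952
gripper_force: 0.0
```

Run:
```python
from h import *
i,d,p,w=look('wrist'); save('w1',i)
Z=w[...,2]; m=((Z>.018)&(Z<.03)&(w[...,1]>.17)&(w[...,1]<.27)&(w[...,0]>.37)&(w[...,0]<.475)).astype(np.uint8)
P=w[m>0]; print(len(P)); r=cv2.minAreaRect((P[:,:2]*1000).astype(np.float32)); print(r, np.median(P,0))
plan([.430,.2153,.030],109)
```

```text
2927
((430.7897033691406, 216.4088897705078), (62.59733963012695, 33.77186965942383), 19.22712516784668) [0.4290918  0.21599685 0.02307669]
shift [-0.055  0.037  2.41 ] spin -0.708140326561221 tcp [0.4287 0.2134 0.1264] q6 -1.57 t 1.15 f [ 0.2 -1.2 -2.1] w 0.0947
```

send_rows(
  motion=[
    [[-0.07,0.06,1.0,-0.7,-1],[-0.07,0.06,1.9,-0.7,-1],[-0.07,0.06,2.4,-0.7,-1],[-0.07,0.06,2.4,-0.7,-1],[-0.07,0.06,2.4,-0.7,0.6]],
  ],
)

```text
time: 1.65
eef_pos: [0.4301, 0.2204, 0.0339]
orientation: [[-0.944, -0.329, -0.0], [-0.329, 0.944, -0.0], [0.0, 0.0, -1.0]]
ft_force: [0.3, -0.2, 0.7]
gripper_width: 0.0912
gripper_force: 0.0
```

send_rows(
  motion=[
    [[0,0,0,0,0.6],[0,0,0,0,0.6],[0,0,0,0,0.6],[0,0,0,0,0.6],[0,0,0,0,0.6]],
  ],
)

```text
time: 2.15
eef_pos: [0.4303, 0.22, 0.0337]
orientation: [[-0.945, -0.328, 0.0], [-0.328, 0.945, 0.0], [-0.001, 0.0, -1.0]]
ft_force: [-0.2, 1.1, -0.4]
gripper_width: 0.0525
gripper_force: 0.0
```

send_rows(
  motion=[
    [[0,-0.09,0.09,0,0],[0,-0.09,0.09,0,0.3],[0,-0.09,0.09,0,0.6],[0,-0.09,0.09,0,0.6],[0,-0.09,0.09,0,0.6]],
  ],
)

```text
time: 2.65
eef_pos: [0.4313, 0.2166, 0.0298]
orientation: [[-0.945, -0.328, -0.0], [-0.328, 0.945, 0.0], [-0.0, 0.0, -1.0]]
ft_force: [1.0, 0.5, -0.2]
gripper_width: 0.0342
gripper_force: 12.0
```

send_rows(
  motion=[
    [[0,0,0,0,0.6],[0,0,0,0,0.6],[0,0,0,0,0.6],[0,0,-0.5,0,0.6],[0,0,-1.5,0,0.6]],
  ],
)

```text
time: 3.15
eef_pos: [0.4303, 0.2162, 0.0887]
orientation: [[-0.945, -0.328, -0.005], [-0.328, 0.945, -0.001], [0.005, 0.0, -1.0]]
ft_force: [1.2, 0.5, 0.0]
gripper_width: 0.0344
gripper_force: 12.0
```

Run:
```python
from h import *
plan(u2w([-.062,-.04,.14]),88)
print(u2w([-.062,-.04,.14]))
```

```text
shift [ 2.864 -9.368 -1.269] spin 21.15384129428419 tcp [0.4303 0.2162 0.0887] q6 -1.58 t 3.15 f [1.2 0.5 0. ] w 0.0344
[ 0.44524179 -0.17531186  0.14      ]
```

send_rows(
  motion=[
    [[0.2,-0.8,-0.9,4,0.6],[0.6,-1.7,-1.8,8,0.6],[0.9,-2.7,-2.6,12,0.6],[1.2,-3.8,-3.2,16,0.6],[1.5,-4.9,-3.3,21,0.6]],
  ],
)

```text
time: 3.65
eef_pos: [0.4392, 0.013, 0.224]
orientation: [[-0.999, 0.034, 0.004], [0.034, 0.999, -0.0], [-0.004, -0.0, -1.0]]
ft_force: [1.1, 0.4, -0.2]
gripper_width: 0.0343
gripper_force: 12.0
```

Run:
```python
from h import *
plan(u2w([-.062,-.04,.22]),88)
```

```text
shift [-0.312 -4.7    0.102] spin 0.05034222461492277 tcp [0.4392 0.013  0.224 ] q6 -1.66 t 3.65 f [ 1.1  0.4 -0.2] w 0.0343
```

send_rows(
  motion=[
    [[0,-1.1,0,0,0.6],[0,-2.2,0,0,0.6],[0,-3.3,0,0,0.6],[-0.1,-4.4,0.1,0,0.6],[-0.2,-4.75,0.1,0,0.6]],
  ],
)

```text
time: 4.15
eef_pos: [0.4404, -0.1791, 0.2172]
orientation: [[-0.999, 0.035, 0.0], [0.035, 0.999, -0.0], [-0.0, -0.0, -1.0]]
ft_force: [-0.2, 0.3, 0.6]
gripper_width: 0.0336
gripper_force: 12.0
```

Run:
```python
from h import *
i,d,p,w=look('wrist'); save('w2',i)
np.savez('/tmp/w2',i=i,w=w)
plan(u2w([-.062,-.042,.038]),88)
```

```text
shift [-0.099  0.054  4.48 ] spin -0.017282655575669992 tcp [ 0.4411 -0.1792  0.2172] q6 -2.06 t 4.2 f [ 0.4 -1.3 -0.8] w 0.0336
```

View pics/w2.png

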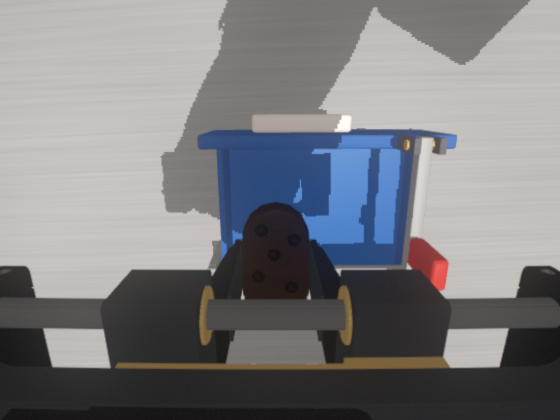

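send_rows(
  motion=[
    [[-0.1,0.03,1.0,0,0.6],[-0.1,0.03,2.1,0,0.6],[-0.1,0.03,3.2,0,0.6],[-0.1,0.03,4.0,0,0.6],[-0.1,0.03,4.5,0,0.6]],
  ],
)

```text
time: 4.7
eef_pos: [0.444, -0.1732, 0.0354]
orientation: [[-1.0, 0.031, -0.002], [0.031, 1.0, 0.002], [0.002, 0.001, -1.0]]
ft_force: [-0.1, -0.1, -0.7]
gripper_width: 0.0336
gripper_force: 12.0
```

send_rows(
  motion=[
    [[0,0,0,0,0.6],[0,0,0.02,0,0],[0,0,0.02,0,0],[0,0,0.02,0,0],[0,0,0.02,0,0]],
  ],
)

```text
time: 5.2
eef_pos: [0.445, -0.1748, 0.0375]
orientation: [[-0.999, 0.032, 0.001], [0.032, 0.999, -0.001], [-0.001, -0.001, -1.0]]
ft_force: [0.7, -0.5, 0.1]
gripper_width: 0.0475
gripper_force: 0.0
```

send_rows(
  motion=[
    [[0,0,-0.6,0,0],[0,0,-1.7,0,0],[0,0,-2.9,0,-0.2],[0.4,0.2,-4.1,0,-0.2],[1.0,0.8,-5.2,0,-0.2]],
  ],
)

```text
time: 5.7
eef_pos: [0.4085, -0.1449, 0.242]
orientation: [[-0.999, 0.033, 0.002], [0.033, 0.999, -0.001], [-0.002, -0.001, -1.0]]
ft_force: [1.2, -1.2, 0.0]
gripper_width: 0.0568
gripper_force: 0.0
```

send_rows(
  motion=[
    [[0.3,0.8,0,0,-0.2],[0.3,1.6,0,0,-0.2],[0.3,1.9,0,0,-0.2],[0.3,1.9,0,0,-0.2]],
  ],
)

```text
time: 6.1
eef_pos: [0.399, -0.0673, 0.2397]
orientation: [[-1.0, 0.03, 0.001], [0.03, 1.0, -0.0], [-0.001, -0.0, -1.0]]
ft_force: [1.0, -0.1, -0.3]
gripper_width: 0.0568
gripper_force: 0.0
```

Run:
```python
from h import *
i,d,p,w=look('wrist'); save('w3',i); np.savez('/tmp/w3',i=i,w=w)
i=i.astype(int);R,G,B=i[...,0],i[...,1],i[...,2];Z=w[...,2]
m=(R>120)&(G<80)&(B<80)&(Z>.145)&(Z<.17); P=w[m]; print(len(P))
if len(P): print(cv2.minAreaRect((P[:,:2]*1000).astype(np.float32)),np.median(P,0),w2u(P).min(0),w2u(P).max(0))
m=(Z>.108)&(Z<.116)&(w[...,1]>-.1)&(w[...,1]<-.03)&(w[...,0]<.6)
P=w[m]; print(len(P),cv2.minAreaRect((P[:,:2]*1000).astype(np.float32)))
m=(B>R+40)&(abs(Z-.081)<.004)
P=w2u(w[m]); print('plate',len(P),np.percentile(P,[2,98],axis=0))
plan(u2w([-.035,.07,.18]),88)
```

```text
0
1044 ((426.48797607421875, -64.02083587646484), (27.253141403198242, 81.41705322265625), 88.70559692382812)
plate 2509 [[-0.12484187 -0.10335647  0.07763175]
 [-0.11382163  0.10385827  0.08150221]]
shift [-1.918  0.103  1.488] spin 0.25426223185465346 tcp [ 0.3992 -0.0681  0.2395] q6 -1.87 t 6.15 f [ 0.2 -0.3  0.1] w 0.0574
```

View pics/w3.png

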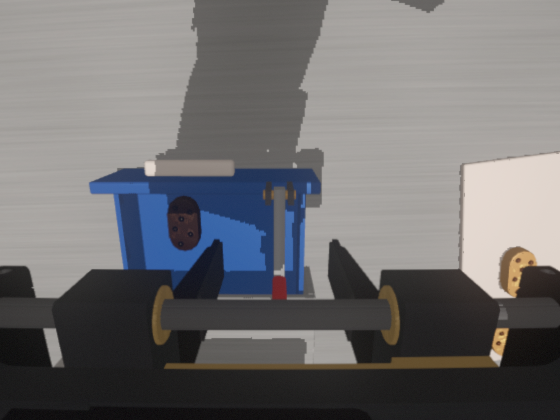

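Run:
```python
from h import *
plan(u2w([-.0395,.07,.153]),88)
```

```text
shift [-1.805  0.103  2.163] spin 0.25426223185465346 tcp [ 0.3992 -0.0681  0.2395] q6 -1.87 t 6.15 f [ 0.2 -0.3  0.1] w 0.0574
```

send_rows(
  motion=[
    [[-0.9,0.05,0,0,-0.2],[-1.6,0.1,0.4,0,-0.2],[-1.82,0.1,1.2,0,-0.2],[-1.82,0.1,1.9,0,-0.2],[-1.82,0.1,2.16,0,-0.2]],
  ],
  grip_force=8,
)

```text
time: 6.65
eef_pos: [0.4713, -0.0674, 0.1503]
orientation: [[-0.999, 0.033, -0.004], [0.033, 0.999, 0.001], [0.004, 0.001, -1.0]]
ft_force: [-0.6, -0.3, -0.4]
gripper_width: 0.057
gripper_force: 0.0
```

Run:
```python
from h import *
plan(u2w([-.0395,.07,.153]),88)
```

```text
shift [-0.005  0.03  -0.068] spin 0.11461707230994023 tcp [ 0.4713 -0.0674  0.1503] q6 -1.82 t 6.65 f [-0.6 -0.3 -0.4] w 0.057
```

send_rows(
  motion=[
    [[0,0.03,-0.05,0,0.95],[0,0.03,-0.05,0,0.95],[0,0.03,-0.05,0,0.95],[0,0.03,-0.05,0,0.95],[0,0.03,-0.05,0,0.95]],
  ],
)

```text
time: 7.15
eef_pos: [0.4721, -0.0653, 0.1556]
orientation: [[-0.999, 0.032, 0.001], [0.032, 0.999, -0.0], [-0.001, -0.0, -1.0]]
ft_force: [0.1, 0.1, -0.1]
gripper_width: 0.0226
gripper_force: 0.0
```

send_rows(
  motion=[
    [[0,0,0,0,0.95],[0,0,0,0,0.95],[0.1,0,-0.1,0,0.95],[0.2,0,-0.2,0,0.95]],
  ],
)

```text
time: 7.55
eef_pos: [0.4645, -0.066, 0.1632]
orientation: [[-0.999, 0.032, 0.002], [0.032, 0.999, -0.002], [-0.002, -0.002, -1.0]]
ft_force: [0.6, -9.7, -1.5]
gripper_width: 0.0119
gripper_force: 8.0
```

send_rows(
  motion=[
    [[0.1,-0.02,-0.18,0,0.95],[0.28,-0.02,-0.34,0,0.95],[0.45,-0.02,-0.48,0,0.95],[0.6,-0.02,-0.57,0,0.95],[0.76,-0.02,-0.66,0,0.95]],
  ],
)

```text
time: 8.05
eef_pos: [0.4334, -0.0652, 0.19]
orientation: [[-0.999, 0.032, 0.002], [0.032, 0.999, -0.001], [-0.002, -0.001, -1.0]]
ft_force: [1.0, -6.0, -1.4]
gripper_width: 0.0121
gripper_force: 8.0
```

Run:
```python
from h import *
i,d,p,w=look('scene'); save('s2',cv2.resize(i[110:330,40:330],None,fx=2.5,fy=2.5)); i=i.astype(int);Z=w[...,2]
m=(i[...,2]>i[...,0]+40)&(abs(Z-.081)<.005)&(w[...,1]<0)&(w[...,0]<.6); P=w2u(w[m]); print(np.percentile(P,[3,50,97],axis=0))
print(w2u(sense()['eef_pos']))
plan(u2w([0.004,.07,.194]),88)
```

```text
[[-0.12740594 -0.1018559   0.07618578]
 [-0.11998996 -0.025951    0.07987309]
 [-0.11420448  0.10565907  0.08314515]]
[-0.07845035  0.06972751  0.19032107]
shift [-2.061  0.    -0.089] spin 0.1828890448893219 tcp [ 0.4326 -0.0651  0.1903] q6 -1.84 t 8.1 f [-1.1 -7.4 -3.5] w 0.0121
```

View pics/s2.png

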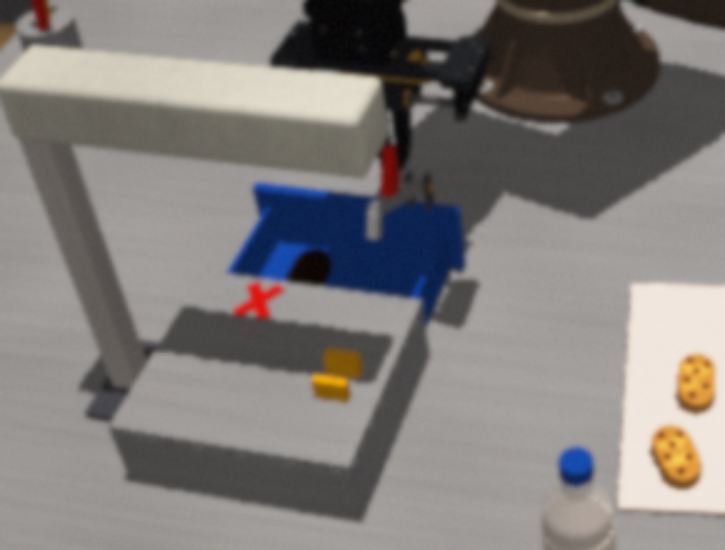

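send_rows(
  motion=[
    [[0.1,-0.02,-0.05,0,0.95],[0.2,-0.02,-0.1,0,0.95],[-0.2,-0.02,-0.1,0,0.95],[-0.6,-0.02,-0.1,0,0.95],[-1.0,-0.02,-0.1,0,0.95]],
  ],
)

```text
time: 8.6
eef_pos: [0.4726, -0.0665, 0.1929]
orientation: [[-0.999, 0.032, -0.003], [0.032, 0.999, 0.001], [0.003, 0.001, -1.0]]
ft_force: [-2.4, -0.8, -4.6]
gripper_width: 0.0117
gripper_force: 8.0
```

Run:
```python
from h import *
i,d,p,w=look('scene'); i=i.astype(int);Z=w[...,2]
m=(i[...,2]>i[...,0]+40)&(abs(Z-.081)<.005)&(w[...,1]<0)&(w[...,0]<.6); P=w2u(w[m]); print(np.percentile(P,[3,50,97],axis=0)[:,0])
print(w2u(sense()['eef_pos']))
plan(u2w([0.004,.07,.194]),88)
```

```text
[-0.08604741 -0.07755524 -0.07257591]
[-0.03578835  0.06956959  0.19316627]
shift [-0.995  0.008 -0.021] spin 0.14533294117747175 tcp [ 0.4753 -0.0667  0.1932] q6 -1.82 t 8.65 f [3.5 5.5 0.2] w 0.0119
```

send_rows(
  motion=[
    [[0,0,-0.05,0,0.95],[0,0,-0.1,0,0.95],[-0.25,0,-0.1,0,0.95],[-0.5,0,-0.1,0,0.95],[-0.5,0,-0.1,0,0.95]],
  ],
)

```text
time: 9.15
eef_pos: [0.4949, -0.0673, 0.1975]
orientation: [[-0.999, 0.032, 0.002], [0.032, 0.999, 0.001], [-0.002, 0.001, -1.0]]
ft_force: [1.3, 4.1, -1.9]
gripper_width: 0.0117
gripper_force: 8.0
```

Run:
```python
from h import *
i,d,p,w=look('scene'); save('s3',cv2.resize(i[110:330,40:330],None,fx=2.5,fy=2.5));i=i.astype(int);Z=w[...,2]
m=(i[...,2]>i[...,0]+40)&(abs(Z-.081)<.005)&(w[...,1]<0)&(w[...,0]<.6); P=w2u(w[m]); print(np.percentile(P,[3,50,97],axis=0)[:,0])
i,d,p,w=look('wrist'); i=i.astype(int);Z=w[...,2]
m=(i[...,2]>i[...,0]+40)&(abs(Z-.081)<.004); P=w2u(w[m]); print('wr',len(P),np.percentile(P,[3,50,97],axis=0)[:,0])
print(w2u(sense()['eef_pos']))
plan(u2w([0.004,.07,.197]),88)
```

```text
[-0.05656064 -0.04911906 -0.04399745]
wr 3525 [-0.05945883 -0.05416483 -0.04841519]
[-0.01647438  0.0696579   0.19771672]
shift [-0.512  0.007  0.019] spin 0.1540885779782002 tcp [ 0.4946 -0.0673  0.1977] q6 -1.81 t 9.25 f [2.2 5.5 0.3] w 0.0123
```

View pics/s3.png

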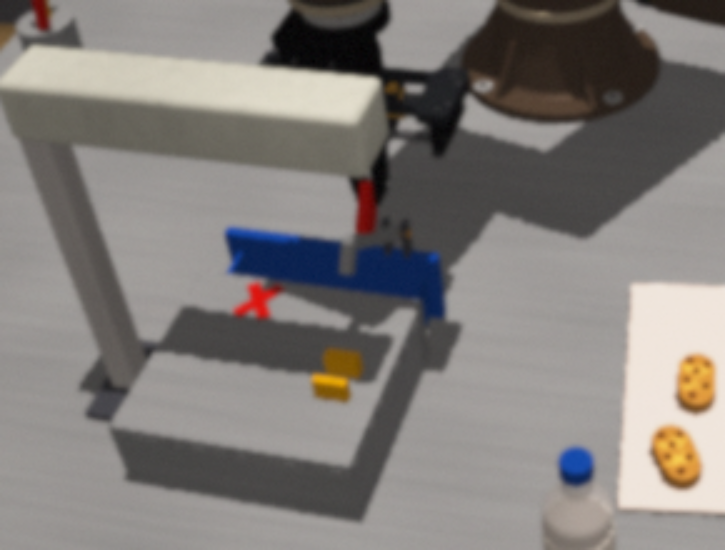

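send_rows(
  motion=[
    [[-0.15,0,-0.03,0,0.95],[-0.3,0,-0.03,0,0.95],[-0.45,0,-0.03,0,0.95],[-0.55,0,-0.03,0,0.95],[-0.55,0,-0.03,0,0.95]],
  ],
)

```text
time: 9.75
eef_pos: [0.5165, -0.068, 0.1985]
orientation: [[-0.999, 0.032, 0.001], [0.032, 0.999, 0.001], [-0.001, 0.001, -1.0]]
ft_force: [-0.6, 5.3, -4.3]
gripper_width: 0.0119
gripper_force: 8.0
```

```bash
cat > m.py <<'E'
from h import *
i,d,p,w=look('scene'); I=i; i=i.astype(int);Z=w[...,2]
m=(i[...,2]>i[...,0]+40)&(abs(Z-.081)<.005)&(w[...,1]<0)&(w[...,0]<.6); P=w2u(w[m]); print(np.percentile(P,[3,50,97],axis=0)[:,0])
i,d,p,w=look('wrist'); i=i.astype(int);Z=w[...,2]
m=(i[...,2]>i[...,0]+40)&(abs(Z-.081)<.004); P=w2u(w[m]); print('wr',len(P),np.percentile(P,[3,50,97],axis=0)[:,0] if len(P) else '')
print(w2u(sense()['eef_pos']))
plan(u2w([0.007,.07,.198]),88)
E
python3 m.py
```

```text
[-0.03432141 -0.0265123  -0.02162925]
wr 3516 [-0.03697007 -0.03171565 -0.0259569 ]
[0.0052782  0.06974468 0.19859255]
shift [-0.043  0.006  0.015] spin 0.15402598664374523 tcp [ 0.5163 -0.068   0.1986] q6 -1.8 t 9.85 f [-0.1  5.8 -5.4] w 0.0119
```

send_rows(
  motion=[
    [[-0.05,0,0,0,0.95],[-0.08,0,0,0,0.95],[-0.08,0,0,0,0.95]],
  ],
)

```text
time: 10.15
eef_pos: [0.5192, -0.0681, 0.1985]
orientation: [[-0.999, 0.032, 0.0], [0.032, 0.999, 0.001], [-0.0, 0.001, -1.0]]
ft_force: [-1.0, 5.9, -4.6]
gripper_width: 0.0117
gripper_force: 8.0
```

```bash
python3 m.py
```

```text
[-0.03148011 -0.02372514 -0.01854181]
wr 3521 [-0.03429505 -0.029017   -0.02323508]
[0.00815431 0.06974257 0.19852683]
shift [0.029 0.007 0.013] spin 0.1533426091687602 tcp [ 0.5192 -0.0681  0.1985] q6 -1.8 t 10.25 f [-0.4  5.4 -4.4] w 0.0119
```

send_rows(
  motion=[
    [[0,0,0,0,0.3],[0,0,0,0,0.3],[0,0,0,0,0.3],[0,0,0,0,0.3],[0,0,0,0,0.3]],
  ],
)

```text
time: 10.75
eef_pos: [0.5188, -0.0685, 0.1986]
orientation: [[-0.999, 0.032, 0.0], [0.032, 0.999, -0.0], [-0.0, -0.0, -1.0]]
ft_force: [0.4, -0.4, 0.2]
gripper_width: 0.0331
gripper_force: 0.0
```

```bash
python3 m.py
python3 - <<'E'
from h import *
i,d,p,w=look('scene'); save('s4',cv2.resize(i[110:330,40:330],None,fx=2.5,fy=2.5))
E
```

```text
[-0.0314881  -0.02334497 -0.0185491 ]
wr 3606 [-0.03406881 -0.02875279 -0.02271622]
[0.00769775 0.06937136 0.1985732 ]
shift [0.017 0.016 0.014] spin 0.15390065640620776 tcp [ 0.5187 -0.0684  0.1986] q6 -1.8 t 10.85 f [-0.3  0.9 -0.5] w 0.0336
```

View pics/s4.png

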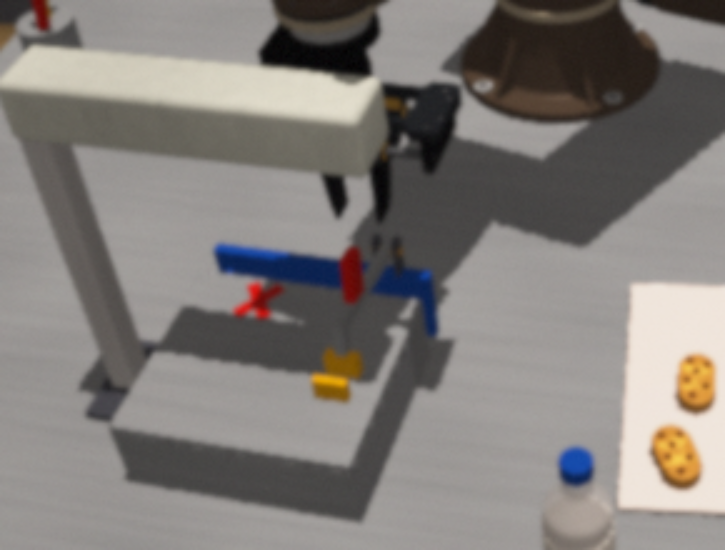

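send_rows(
  motion=[
    [[0.7,0,-0.1,0,0.3],[1.5,-0.2,-0.1,0,0.6],[2.05,-0.48,0.3,0,1],[2.05,-0.48,1.2,0,1],[2.05,-0.48,2.2,0,1]],
  ],
)

```text
time: 11.4
eef_pos: [0.4363, -0.0854, 0.1107]
orientation: [[-0.999, 0.033, 0.004], [0.033, 0.999, -0.001], [-0.004, -0.001, -1.0]]
ft_force: [0.8, -0.1, -0.5]
gripper_width: 0.0065
gripper_force: 0.0
```

send_rows(
  motion=[
    [[0,0,0.4,0,1],[0,0,0.75,0,1],[0,0,0.75,0,1],[0,0,0.75,0,1]],
  ],
)

```text
time: 11.8
eef_pos: [0.4362, -0.0849, 0.0807]
orientation: [[-0.999, 0.032, -0.0], [0.032, 0.999, 0.0], [0.0, 0.0, -1.0]]
ft_force: [0.1, 0.2, 0.3]
gripper_width: 0.0005
gripper_force: 0.0
```

```bash
python3 m.py; python3 -c "
from h import *
plan(u2w([-.022,.05,.08]),88)"
```

```text
[-0.0321514  -0.02396477 -0.01865545]
wr 2960 [-0.03470398 -0.03000803 -0.02348109]
[-0.07393888  0.04995969  0.081249  ]
shift [-2.029  0.494 -2.916] spin 0.16025386052609747 tcp [ 0.4364 -0.085   0.0812] q6 -1.88 t 11.9 f [ 0.2  0.1 -0.4] w 0.0005
shift [-1.298 -0.003  0.033] spin 0.16025386052609747 tcp [ 0.4364 -0.085   0.0812] q6 -1.88 t 11.9 f [ 0.2  0.1 -0.4] w 0.0005
```

Push in steps.

send_rows(
  motion=[
    [[-0.3,0,0,0,1],[-0.6,0,0,0,1],[-0.8,0,0,0,1],[-0.95,0,0,0,1],[-1.05,0,0,0,1]],
  ],
)

```text
time: 12.4
eef_pos: [0.4785, -0.0862, 0.0804]
orientation: [[-0.999, 0.032, -0.0], [0.032, 0.999, 0.0], [0.0, 0.0, -1.0]]
ft_force: [-2.1, -0.3, 1.4]
gripper_width: 0.0005
gripper_force: 1.1
```

send_rows(
  motion=[
    [[-0.05,0,0,0,1],[-0.1,0,0,0,1],[-0.15,0,0,0,1],[-0.2,0,0,0,1],[-0.2,0,0,0,1]],
  ],
)

```text
time: 12.9
eef_pos: [0.4862, -0.0865, 0.0805]
orientation: [[-0.999, 0.032, 0.0], [0.032, 0.999, 0.0], [-0.0, 0.0, -1.0]]
ft_force: [-1.5, 0.3, 0.3]
gripper_width: 0.0004
gripper_force: 0.3
```

```bash
python3 m.py
```

```text
[-0.01013236 -0.0027185   0.00324288]
wr 729 [-0.01286592 -0.01189133 -0.01087324]
[-0.02414271  0.05012715  0.08053243]
shift [-0.781  0.495 -2.936] spin 0.15496335256484883 tcp [ 0.4862 -0.0866  0.0805] q6 -1.85 t 13.0 f [ 0.2 -0.2  0.2] w 0.0006
```

send_rows(
  motion=[
    [[-0.03,0,0,0,1],[-0.06,0,0,0,1],[-0.09,0,0,0,1],[-0.09,0,0,0,1]],
  ],
)

```text
time: 13.4
eef_pos: [0.4862, -0.0864, 0.0804]
orientation: [[-0.999, 0.032, -0.007], [0.032, 1.0, 0.001], [0.007, 0.001, -1.0]]
ft_force: [-19.4, -5.1, 12.5]
gripper_width: 0.0007
gripper_force: 9.8
```

send_rows(
  motion=[
    [[0.2,0,0,0,1],[0.9,0,0,0,1],[1.8,0,-0.2,0,1],[2.6,0,-1.2,0,1],[3,0,-2.4,0,1]],
  ],
)

```text
time: 13.9
eef_pos: [0.3674, -0.0821, 0.1746]
orientation: [[-0.999, 0.033, -0.004], [0.033, 0.999, 0.002], [0.004, 0.002, -1.0]]
ft_force: [0.5, -0.0, 0.2]
gripper_width: 0.0008
gripper_force: 0.0
```

Run:
```python
from h import *
i,d,p,w=look('scene'); save('s5',cv2.resize(i[130:310,120:300],None,fx=3.2,fy=3.2,interpolation=cv2.INTER_CUBIC)); i=i.astype(int)
U=w2u(w);R,G,B=i[...,0],i[...,1],i[...,2]
m=(R>120)&(G<70)&(B<70)&(U[...,2]>.09); P=U[m]; print('tab',len(P),np.percentile(P,[3,50,97],axis=0).round(4))
m=(abs(U[...,1]-.07)<.02)&(U[...,0]>0)&(U[...,0]<.14)&(U[...,2]>.085)&(U[...,2]<.3)&(abs(R-B)<40)
P=U[m]
for a in np.arange(0,.14,.015):
    q=P[(P[:,0]>=a)&(P[:,0]<a+.015)]
    if len(q): print(round(a,3),len(q),np.percentile(q[:,2],[10,90]).round(4))
m=(B>R+40)&(abs(U[...,2]-.081)<.005)&(w[...,1]<0)&(w[...,0]<.6); print(np.percentile(U[m],[3,50,97],axis=0)[:,0])
```

```text
tab 17 [[-0.3587 -0.4857  0.1554]
 [-0.3481 -0.4729  0.1639]
 [-0.3424 -0.4671  0.1702]]
0.0 56 [0.099  0.1153]
0.015 33 [0.1019 0.1118]
0.03 32 [0.1035 0.1114]
0.045 27 [0.1037 0.1109]
0.06 24 [0.1027 0.1558]
0.075 15 [0.1031 0.1459]
0.09 45 [0.1009 0.1134]
0.105 43 [0.0936 0.1126]
0.12 28 [0.0961 0.1117]
[-0.01010252 -0.00330998  0.00274443]
```

View pics/s5.png

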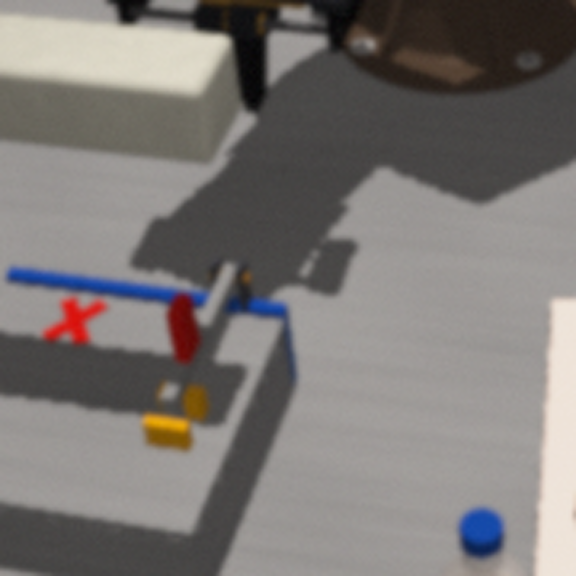

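The picture shows the drawer shut, the tooth at (168,392) inside the keeper, and the bar level: its top reads about 0.111–0.112 m along its whole length. The arm is clear of everything, so I'm handing in.

```bash
python3 -c "
from workcell import *
print(job_done())"
```

```text
the job is handed in; nothing more can be done
None
```

The job is handed in at about 14 s of the 48 s allowed: the burnt biscuit is in the drawer, which is shut to its end stop, and the latch bar is level with its tooth in the keeper's notch; I lifted the bar by its red tab, but because the lamp blocked a straight-down tool I let go with the tooth resting on the keeper's front lip, and it dropped into the notch as I pushed the drawer shut.

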